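# Clamp the cold-chain logger with the one-hand bench clamp

### The arm

A 6-joint arm with a two-finger parallel gripper is mounted at the origin on the work surface. World frame = base frame: x ahead of the robot, y to its left, z up, the work surface at z = 0. Lengths are in m, angles in degrees, forces in N, time in s.
With the tool pointing down it reaches from about 0.275 to 0.725 m from the base axis. Payload 5.6 kg.
Tool frame: the origin (TCP) lies at the very end of the fingers, on their centre line; the grasp point (between the pads) lies 19 mm behind it; z points along the fingers, y is the line along which they close (so a half turn about z gives the same grasp; the last joint's range is limited). The gripper opens to 85 mm and grips with 20 to 120 N. Pads are 22 mm wide; open, the fingers measure 114 mm over their backs; the gripper's body (76 mm by 85 mm) begins 54 mm behind the grasp point. The pads swing forward as they close: fully open they stand 13 mm farther back than shut.
Start: joints at [91.421, 14.616, 6.199, 0, -81.583, -16.306], TCP at [0.141, 0.532, 0.231] pointing down, gripper open.
Joint ranges: [-168.99, 168.99], [-69.2, 112.95], [-62.41, 85.93], [-164.36, 98.24], [-168.68, -3.75], [-174.98, 174.98]. Speed limits (degrees/s): [147.25, 147.25, 180, 180, 180, 180].

### API

Orientations are given as [roll, pitch, yaw] about the fixed x, y, z axes, in that order (R = Rz(yaw) Ry(pitch) Rx(roll)).
In Python, from station import get_obs, read_camera, close_job gives the robot as it stands.
- The arm moves only by the tool drive_tool, never from a script. Its argument "targets" is one flat list of numbers, 7 for each row, row after row: the closure, from 0 (fully open) to 1 (shut), then the shift along the tool's x, y, z in cm, then the turn, a rotation vector about the tool's x, y, z in rad. In form: [claw, dx, dy, dz, wx, wy, wz, claw, dx, dy, dz, wx, wy, wz, ...]. A call has 1 to 10 rows; each row is the pose to reach, as a shift and turn from the pose commanded when the call began, along the tool's axes at that moment; what a row does not reach only later rows make up. A row lasts 1/10 s, in which the tool goes at most 50 mm and 8.59 degrees, less where a joint would pass 70% of its speed; a pose out of reach is approached as far as the arm can. A call with a gripper value outside its range is refused whole. The fingers move at their own pace and stop on an object; "newtons" is the grip in N (left out, the last holds). Time passes only in rows, so rows that repeat a pose let the fingers close. It gives the time, the measured TCP pose, the force, the opening and the grip force at its end, in the units of the state.
- get_obs(): the state, without advancing time (a new reading comes with each control period).
- read_camera(name): name is "scene" or "top" or "wrist"; returns a dict with "pixels" (420x560x3 uint8, red, green, blue), "fx", "fy", "cx", "cy" (pixels), "T" (4x4, takes a point from camera to world coordinates); the wrist camera has in their place "T_tool_cam" (4x4, takes a point from camera to tool coordinates, whose origin is the TCP and whose axes are the flange's). Camera axes: x right, y down, z forward; pixel columns grow to the right and rows downward; lengths in m; the calibration is good to about 2 mm. The wrist camera is an equidistant fisheye: a pixel r from the principal point sees the ray r / f radians off the axis. A picture is of the moment at which its call begins: read the wrist's pose just before it. There is no depth.
- close_job(): hands the job in; it is judged then, once.
The state is a dict: "clock": time; "joints": joint angles; "qd": joint speeds; "joint_efforts": joint torques, N m; "ee_pos": TCP position; "tcp_rot": TCP orientation; "force": force on the tool from outside, world axes, zero at the start; "moment": the same for the moment, N m; "finger_gap": opening from 0.0 (shut) to 1.0 (fully open); "grip_force": force on a finger pad.
Only numpy, scipy, OpenCV 4.12 (cv2) and the standard library are available. Lean on these libraries where they do the work, as an engineer would, in place of code of your own. Each camera call takes 0.05 s, during which the arm holds its last target. There are 200 camera calls.

### The job

Pull the white temperature logger with the orange cap out of its well, stand it upright on the steel bar of the bench clamp between the blue V jaw and the yellow pad, and let go of it while the pad is still clear of it. Then drive the jaw forward with the trigger only: squeeze the orange trigger to the handle, let it spring right back, and repeat until the yellow pad just holds the logger snug in the V jaw, stopping there so that the sprung pad is not driven in so far that it crushes the logger. Finish with the trigger still squeezed home in the gripper, keeping that hold; do not push the jaw or pad by hand, and leave the marker, carton, spray bottle and cold pack where they are.

Things in the scene. Friction and masses are not known exactly. Their poses are not given: they have to be found in the camera images.
- logger_mid (a point): centre (half-way up) of the logger: upright white round stick, 28 mm diameter, 150 mm tall, 110 g, orange cap at the top, flat foot. z axis along the stick, up. At the start it stands in one of the two wells of the holder, its foot 8 mm above the table and about 88 mm standing out above the well's rim.
- logger: the same logger; this origin is the centre of its foot
- holder: fixed grey base 70 x 150 x 8 mm with two dark round wells (outer diameter 42, inner 34, rim 70 mm above the table) at y = -45 and +45 mm of its own axes; origin at the centre of its underside. Logger and marker stand one in each well.
- clamp: fixed bench clamp, origin on the table. Steel bar 50 mm wide (top 12 mm high) along its y axis, y = -105 to +157 mm; blue V jaw at the -y end, then the sprung yellow pad on the jaw, then a dark housing (y = 65 to 150 mm, 56 mm wide, top 90 mm high) with orange trigger and dark handle standing up from it. Handle: y = 122 to 136 mm, 24 mm wide, top 185 mm high.
- vjaw: fixed blue V jaw of the clamp, bolted to the clamp and with the same origin and axes: its notch opens towards +y, 85 mm high, 66 mm wide, apex of the notch about 16 mm behind the centre of a logger seated in it
- seat (a point): point on top of the bar (12 mm above the table) where the centre of the logger's foot lies when the logger is pressed home in the V jaw (within 3 mm); axes as the clamp. The logger may be stood up to 10 mm from here towards +y; the pad pushes it home.
- squeeze (a point): point 165 mm above the table, half-way between trigger front and handle back when the trigger is squeezed home; fingers close along the clamp's y axis here, one behind the handle and one before the trigger. Axes as the clamp.
- trigger_angle (a joint): trigger angle: 0 let go, 0.267 rad squeezed home on its stop; a spring returns it in about 0.3 s. Squeezing takes 3 to 14 N at 165 mm height. A full squeeze drives the jaw about 7 mm (the first 3 to 10 mm; the ratchet steps by 3.5 mm, so a part squeeze gives less); let it back to below 0.03 rad before the next.
- trigger: orange tab of the trigger, 22 mm wide, 10 mm thick, top 180 mm high; origin on its hinge (clamp y = 105 mm, 105 mm high). Squeezed home it is upright at clamp y = 100 to 110 mm; let go it leans 0.267 rad towards -y. At 165 mm height, trigger front to handle back is 36 mm squeezed home, about 53 mm let go.
- jaw_travel (a joint): how far the jaw has been driven towards the V jaw, 0 to 0.065 m; starts at 0 to 0.02. It stays where it is when the trigger is let go (7.5 N friction). With the pad not pressed in, the pad's face lies at clamp y = 4 mm minus this value.
- jaw: blue moving jaw plate 44 x 8 x 48 mm carrying the sprung pad 20 mm in front of it, with its toothed rod; its origin is the clamp's origin carried along with the jaw
- pad_travel (a joint): how far the sprung pad is pressed back into the jaw, 0 (free) to 0.020 m; 2.5 N to start it, 0.25 N more for each mm. Over 0.013 m the logger counts as crushed. The red pin between pad and jaw plate gets shorter as it is pressed in.
- pad: yellow pad 40 mm wide, 44 mm high (16 to 60 mm above the table), 6 mm thick, on the red pin; its origin is the clamp's origin carried along with the pad
- marker_mid (a point): centre of the blue marker pen with a dark cap, 20 mm diameter, 135 mm tall, standing in the other well: leave alone
- carton: white vial carton with a green band, 50 x 80 x 60 mm, origin under its centre: leave alone
- spray: blue bottle, 56 mm diameter, 140 mm tall, origin under its centre: leave alone
- coldpack: light blue cold pack 70 x 110 x 22 mm lying flat, origin under its centre: leave alone

How it is judged:
By the outcome, as a careful person would: the job done as asked, in the order asked, and still so for the second after the job is handed in, while the arm keeps its last pose, push and grip.
It also fails if it takes over 64 s, if anything falls off the work surface, if the arm or the gripper's body presses on something with over 40 N, if the wrist force passes 120 N, or if a joint passes its speed limit or range.

## Working session

There is one attempt and no reset: what is moved stays moved. The work goes in short steps, Python scripts to look and compute and a tool call to move; the robot and the scene stay as the last step left them, time stands still between calls to the robot, and variables do not carry over. Pictures are saved under pics/ and viewed, at most 10 in all, crops included, and the job is handed in when it is done.

Besides the shell and the picture viewer there is one more tool, called after "Call:" by a JSON object that holds its "name" and its "arguments". drive_tool: Moves the arm, as the interface text tells. Its arguments: {"type":"object","properties":{"targets":{"type":"array"},"newtons":{"type":"number"}},"required":["targets"]}

```bash
mkdir -p pics; ls; python3 - <<'E'
from station import *
import cv2,numpy as np
o=get_obs();print(o)
for n in("scene","top"):
    c=read_camera(n);cv2.imwrite(f"pics/{n}0.png",c["pixels"][:,:,::-1]);print(n,c["fx"],c["fy"],c["cx"],c["cy"],np.round(c["T"],4).tolist())
    np.savez(n+"0.npz",**c)
E
```

```text
pics
{'clock': 0.0, 'joints': array([ 9.14200044e+01,  1.46536420e+01,  6.13107390e+00, -2.79913569e-02,
       -8.15830361e+01, -1.63062657e+01]), 'qd': array([-0.00540693, -0.00139583,  0.03744863, -0.02930245, -0.10382302,
        0.03554437]), 'joint_efforts': array([ 6.72760757e-05, -3.86625659e+01,  2.37932968e+01,  5.36488965e+00,
       -6.25128887e-03, -7.75489156e-06]), 'ee_pos': array([0.14110752, 0.53107974, 0.23039098]), 'tcp_rot': array([ 1.79890870e+02, -3.08218094e-03, -1.48903812e+01]), 'force': array([-0.53998233, -0.05043642,  0.10309644]), 'moment': array([ 0.06181497, -0.06363822, -0.03005018]), 'grip_force': 0.0, 'finger_gap': 1.0012254341756504}
scene 440.3514559862459 440.3514559862459 280.99467873073166 209.69505831666532 [[0.3325, 0.5936, -0.7329, 1.1233], [0.9431, -0.2082, 0.2593, -0.2312], [0.0013, -0.7774, -0.629, 0.6212], [0.0, 0.0, 0.0, 1.0]]
top 431.0042522878862 431.0042522878862 277.7767092306129 203.79851097105544 [[-0.0218, -0.9936, 0.111, 0.4488], [-0.9995, 0.024, 0.0188, -0.0077], [-0.0213, -0.1105, -0.9936, 0.9181], [0.0, 0.0, 0.0, 1.0]]
```

View pics/scene0.png

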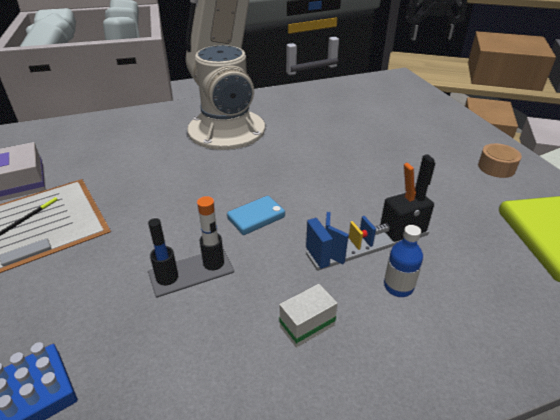

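View pics/top0.png

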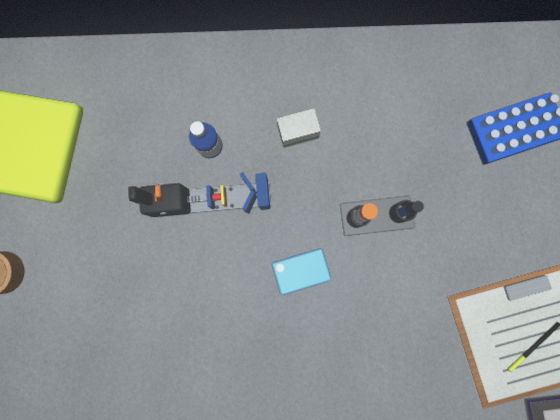

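The scene image shows the logger (207,205) in the right well, the marker at (155,230), and the clamp at (310–430, 250–200). In the top image the logger cap is at (370,212), the clamp spans (130–270, 195) and the holder spans (341–414, 196–236). Enlarging the top image.

```bash
python3 - <<'E'
import cv2,numpy as np
i=cv2.imread("pics/top0.png")[160:250,120:280]
cv2.imwrite("pics/topc.png",cv2.resize(i,None,fx=5,fy=5,interpolation=cv2.INTER_CUBIC))
i=cv2.imread("pics/scene0.png")[140:300,290:450]
cv2.imwrite("pics/scenec.png",cv2.resize(i,None,fx=3.7,fy=3.7,interpolation=cv2.INTER_CUBIC))
E
cat > h.py <<'E'
import numpy as np,cv2
from station import *
def ray(c,u,v,z):
    T=c["T"];d=T[:3,:3]@np.array([(u-c["cx"])/c["fx"],(v-c["cy"])/c["fy"],1]);p=T[:3,3]
    return p+d*(z-p[2])/d[2]
def proj(c,P):
    q=np.linalg.inv(c["T"])@np.append(P,1);return c["fx"]*q[0]/q[2]+c["cx"],c["fy"]*q[1]/q[2]+c["cy"]
E
```

```text
(no output)
```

View pics/topc.png

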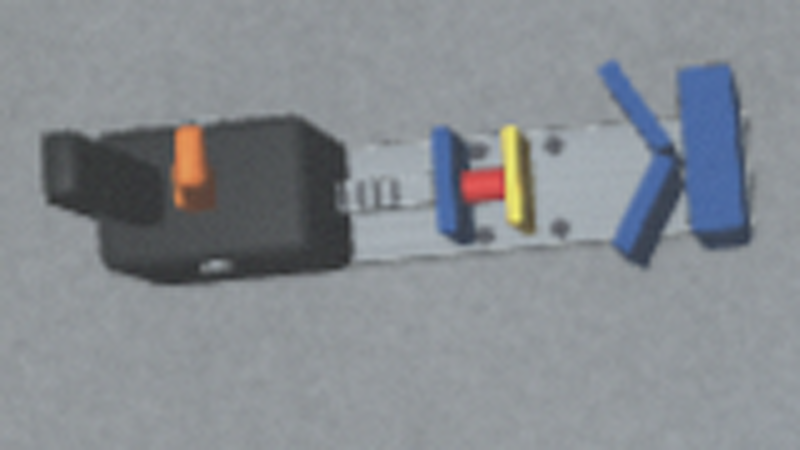

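The crop shows the handle top at crop (61,170), housing top corners around (105,138)–(305,250), the pad at (515,175), the V apex near (665,155) and the bar end at x≈748. I'll fit poses from these points.

```bash
python3 - <<'E'
from h import *
from scipy.optimize import least_squares
c=dict(np.load("top0.npz"));s=dict(np.load("scene0.npz"))
# clamp-local pts -> crop px (x local sign: up in image=+world x)
L=[(0,129,185,61,170),(28,150,90,103,138),(28,65,90,300,118),(-28,65,90,305,248),(-28,150,90,105,266),(25,-105,12,748,112),(25,62,12,348,143),(-25,62,12,352,263)]
def f(p):
    x,y,a=p;r=[]
    for lx,ly,lz,u,v in L:
        P=[x+np.cos(a)*lx/1e3-np.sin(a)*ly/1e3,y+np.sin(a)*lx/1e3+np.cos(a)*ly/1e3,lz/1e3]
        q=proj(c,P);r+=[q[0]-120-u/5,q[1]-160-v/5]
    return np.array(r)
r=least_squares(f,[.45,.15,0]);x,y,a=r.x;print(r.x,np.degrees(a));print(np.round(r.fun.reshape(-1,2),1).tolist())
def W(lx,ly,z):return np.array([x+np.cos(a)*lx-np.sin(a)*ly,y+np.sin(a)*lx+np.cos(a)*ly,z])
def loc(P):d=P[:2]-[x,y];return np.array([np.cos(a)*d[0]+np.sin(a)*d[1],-np.sin(a)*d[0]+np.cos(a)*d[1]])
for n,u,v,z in(("apex",665,155,.085),("wing1",605,68,.085),("wing2",628,252,.085),("padtop R front",524,180,.06),("block front l",680,72,.085)):
    print(n,loc(ray(c,120+u/5,160+v/5,z)))
print("logger top",ray(c,370,212,.158)); print("marker",ray(c,417,206,.14))
for q in((341,204),(411,196),(414,228),(343,236)):print("holder",ray(c,*q,.008))
for n,P in(("logger top",ray(c,370,212,.158)),("handle",W(0,.129,.185)),("barend",W(-.025,-.105,.012)),("barend2",W(.025,-.105,.012)),("trig",W(0,.085,.18))):print(n,np.round(proj(s,P)))
E
```

```text
[0.56439359 0.12985823 0.06694911] 3.835901667558905
[[-0.6, -1.1], [-3.0, -1.3], [0.8, -1.2], [1.6, 1.2], [-1.9, 1.5], [-0.4, -0.0], [1.6, 0.9], [2.4, 0.1]]
apex [-0.00116092 -0.07402177]
wing1 [ 0.03538613 -0.05335504]
wing2 [-0.03780467 -0.05653457]
padtop R front [-0.00237724 -0.014911  ]
block front l [ 0.03107134 -0.08259733]
logger top [ 0.51523653 -0.15557663  0.158     ]
marker [ 0.52566199 -0.24393254  0.14      ]
holder [ 0.54679915 -0.12438717  0.008     ]
holder [ 0.56025143 -0.27262456  0.008     ]
holder [ 0.49249496 -0.2751052   0.008     ]
holder [ 0.47910642 -0.12600965  0.008     ]
logger top [204. 200.]
handle [428. 156.]
barend [305. 249.]
barend2 [316. 266.]
trig [408. 163.]
```

View pics/scenec.png

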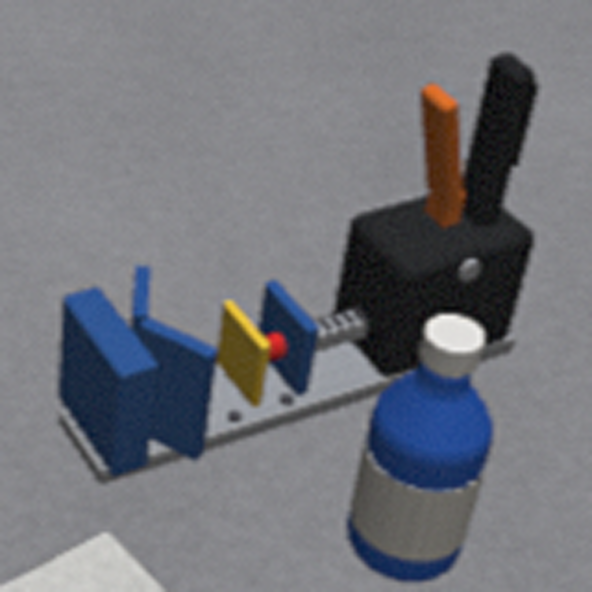

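Both views agree to about 2 mm. The clamp is at (0.564, 0.130) with yaw about 3.8°, the V apex is at local y ≈ -74 (seat ≈ -57), and the pad face is at ≈ -15. Moving above the logger.

Call:
{"name": "drive_tool", "arguments": {"targets": [0,53.8,56.8,-3,0,0,-0.327,0,53.8,56.8,-3,0,0,-0.327,0,53.8,56.8,-3,0,0,-0.327,0,53.8,56.8,-3,0,0,-0.327,0,53.8,56.8,-3,0,0,-0.327,0,53.8,56.8,-3,0,0,-0.327,0,53.8,56.8,-3,0,0,-0.327,0,53.8,56.8,-3,0,0,-0.327,0,53.8,56.8,-3,0,0,-0.327,0,53.8,56.8,-3,0,0,-0.327], "newtons": 30}}

```text
clock: 1.1
ee_pos: [0.3803, 0.0907, 0.2506]
tcp_rot: [-180.0, -0.0, 3.9]
force: [1.5, 1.5, 0.2]
finger_gap: 1.003
grip_force: 0.0
```

Call:
{"name": "drive_tool", "arguments": {"targets": [0,11.8,25.6,0,0,0,0,0,11.8,25.6,0,0,0,0,0,11.8,25.6,0,0,0,0,0,11.8,25.6,0,0,0,0,0,11.8,25.6,0,0,0,0,0,11.8,25.6,0,0,0,0,0,11.8,25.6,0,0,0,0,0,11.8,25.6,0,0,0,0]}}

```text
clock: 1.9
ee_pos: [0.5148, -0.1552, 0.2495]
tcp_rot: [-180.0, 0.1, 3.8]
force: [0.0, 1.3, 0.2]
finger_gap: 1.0
grip_force: 0.0
```

```bash
python3 - <<'E'
from h import *
from scipy.spatial.transform import Rotation as Ro
o=get_obs();c=read_camera("wrist");np.savez("w1.npz",**c,p=o["ee_pos"],r=o["tcp_rot"])
print(o["clock"],o["ee_pos"],o["tcp_rot"]);cv2.imwrite("pics/w1.png",c["pixels"][:,:,::-1]);print(np.round(c["T_tool_cam"],3).tolist(),c["fx"])
E
cat >> h.py <<'E'
from scipy.spatial.transform import Rotation as Ro
def wcam(c,p,r):
    M=np.eye(4);M[:3,:3]=Ro.from_euler("xyz",r,degrees=True).as_matrix();M[:3,3]=p;return M@c["T_tool_cam"]
def wray(c,u,v,z):
    T=wcam(c,c["p"],c["r"]);a,b=(u-c["cx"])/c["fx"],(v-c["cy"])/c["fy"];t=np.hypot(a,b);k=np.sin(t)/t
    d=T[:3,:3]@np.array([a*k,b*k,np.cos(t)]);return T[:3,3]+d*(z-T[2,3])/d[2]
def wproj(c,P):
    q=np.linalg.inv(wcam(c,c["p"],c["r"]))@np.append(P,1);t=np.arctan2(np.hypot(q[0],q[1]),q[2]);h=np.hypot(q[0],q[1]);return np.array([c["fx"]*t*q[0]/h+c["cx"],c["fy"]*t*q[1]/h+c["cy"]])
E
```

```text
1.9 [ 0.51480238 -0.15521166  0.24949281] [-1.79968055e+02  1.04568128e-01  3.75371146e+00]
[[0.0, -0.95, -0.313, 0.08], [1.0, 0.0, 0.001, 0.0], [-0.001, -0.313, 0.95, -0.142], [0.0, 0.0, 0.0, 1.0]] 325.19226210127806
```

View pics/w1.png

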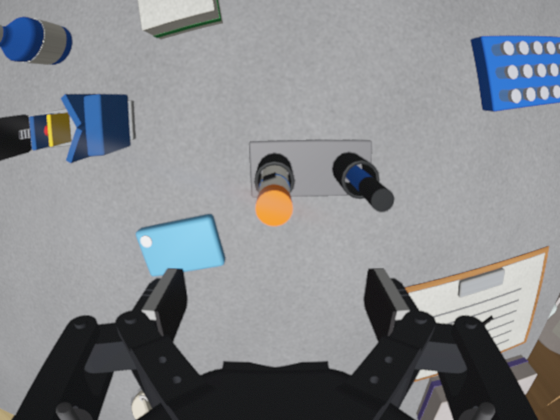

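The wrist view shows the orange cap top at about (274,208), the marker cap at (381,199) and the V jaw at about (65–130, 95–160).

```bash
python3 - <<'E'
from h import *
c=dict(np.load("w1.npz"));i=c["pixels"].astype(int)
m=((i[:,:,0]>200)&(i[:,:,1]>80)&(i[:,:,1]<170)&(i[:,:,2]<80)).astype(np.uint8);m[:,:200]=0;m[:,350:]=0;m[240:]=0
ct=max(cv2.findContours(m,0,1)[0],key=cv2.contourArea);(u,v),r=cv2.minEnclosingCircle(ct);print(u,v,r,cv2.boundingRect(ct))
P=wray(c,274,208,.158);print(P,wray(c,u,v,.158),wray(c,274+18,208,.158))
d=P[:2]-c["p"][:2];y=np.radians(3.84);print("tool",d[0]*np.cos(y)+d[1]*np.sin(y),d[0]*np.sin(y)-d[1]*np.cos(y))
E
```

```text
272.5 212.5 16.140111923217773 (257, 208, 32, 17)
[ 0.51864418 -0.15420633  0.158     ] [ 0.51498182 -0.15330268  0.158     ] [ 0.51954152 -0.16779089  0.158     ]
tool 0.003900507983573119 -0.000745790205513979
```

Call:
{"name": "drive_tool", "arguments": {"targets": [0,0.3,-0.1,3,0,0,0,0,0.3,-0.1,7,0,0,0,0,0.3,-0.1,11,0,0,0,0,0.3,-0.1,13.9,0,0,0,0,0.3,-0.1,13.9,0,0,0,1,0.3,-0.1,13.9,0,0,0,1,0.3,-0.1,13.9,0,0,0,1,0.3,-0.1,13.9,0,0,0,1,0.3,-0.1,13.9,0,0,0,1,0.3,-0.1,13.9,0,0,0], "newtons": 30}}

```text
clock: 2.95
ee_pos: [0.5188, -0.1537, 0.1129]
tcp_rot: [180.0, -0.1, 3.9]
force: [-0.7, 1.0, 5.0]
finger_gap: 0.314
grip_force: 29.8
```

Call:
{"name": "drive_tool", "arguments": {"targets": [1,0,0,0,0,0,0,1,0,0,-1,0,0,0,1,0,0,-3,0,0,0,1,0,0,-5.5,0,0,0,1,0,0,-8,0,0,0,1,0,0,-10,0,0,0,1,0,0,-11,0,0,0,1,0,0,-11,0,0,0]}}

```text
clock: 3.75
ee_pos: [0.5185, -0.1537, 0.2227]
tcp_rot: [180.0, -0.1, 3.8]
force: [-0.6, 0.6, -2.1]
finger_gap: 0.316
grip_force: 29.8
```

```bash
python3 - <<'E'
from h import *
o=get_obs();print(o["ee_pos"],o["tcp_rot"])
for n in("scene","wrist"):
    c=read_camera(n);i=c["pixels"][:,:,::-1]
    if n=="wrist":np.savez("w2.npz",**c,p=o["ee_pos"],r=o["tcp_rot"]);b=i
    else: a=i[60:300,130:450]
a=cv2.resize(a,(560,420));cv2.imwrite("pics/p2.png",cv2.resize(np.hstack([a[:,:400],b[:,150:400] if 0 else b[:,0:400]]),None,fx=1,fy=1))
E
```

```text
[ 0.51852425 -0.15367423  0.22273748] [ 1.79984908e+02 -1.40306745e-01  3.84637157e+00]
```

View pics/p2.png

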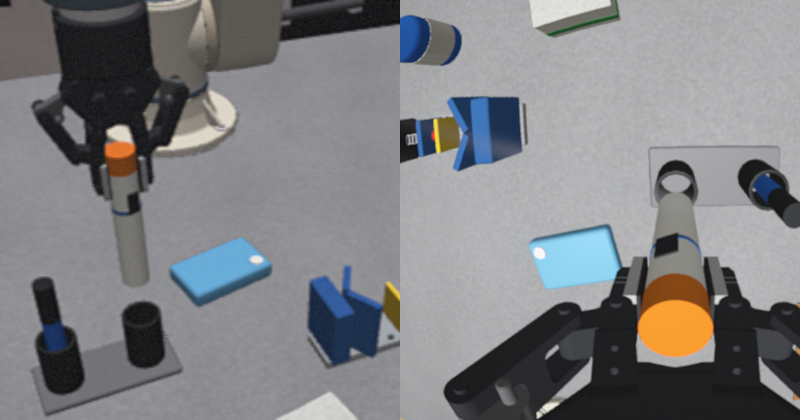

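The logger is held upright, its foot clear of the well. The wrist view also shows the V jaw at (450–525, 97–170) in the composite. Going over the seat.

Call:
{"name": "drive_tool", "arguments": {"targets": [1,1,-3,0,0,0,0,1,2.2,-7.5,0,0,0,0,1,3.4,-12,0,0,0,0,1,4.6,-16,0,0,0,0,1,5.6,-19.5,0,0,0,0,1,6.2,-21.7,0,0,0,0,1,6.5,-22.7,0,0,0,0,1,6.5,-22.7,0,0,0,0,1,6.5,-22.7,0,0,0,0]}}

```text
clock: 4.75
ee_pos: [0.5672, 0.0765, 0.2208]
tcp_rot: [180.0, 0.1, 3.8]
force: [-0.2, -1.0, -0.8]
finger_gap: 0.32
grip_force: 29.9
```

```bash
python3 - <<'E'
from h import *
o=get_obs();print(o["ee_pos"],o["tcp_rot"])
c=read_camera("wrist");np.savez("w3.npz",**c,p=o["ee_pos"],r=o["tcp_rot"]);b=c["pixels"][:,:,::-1][60:360,100:420]
s=read_camera("scene");np.savez("s3.npz",**s);a=s["pixels"][:,:,::-1][100:280,270:450]
cv2.imwrite("pics/p3.png",np.hstack([cv2.resize(b,(480,450)),cv2.resize(a,(320,320)) if 0 else cv2.copyMakeBorder(cv2.resize(a,(320,320)),0,130,0,0,0)]))
E
```

```text
[0.56719906 0.07653038 0.22075549] [1.79964225e+02 8.38188945e-02 3.83679272e+00]
```

View pics/p3.png

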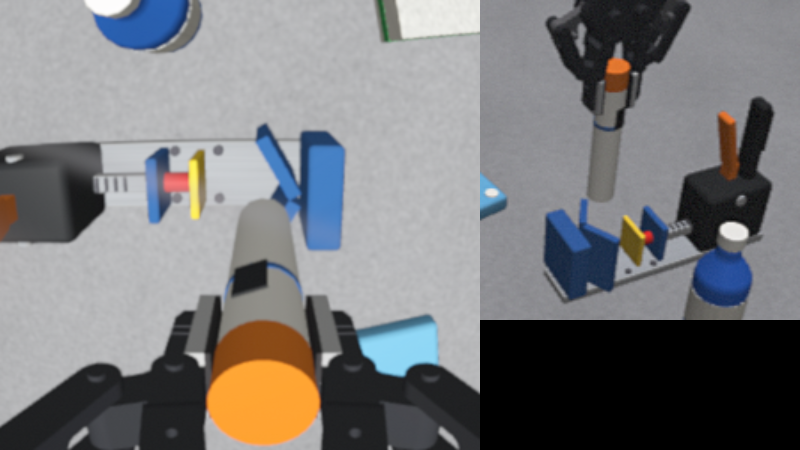

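In the wrist view (left, ×1.5), the wing tip is at (262,128), the apex at about (297,203), the block top at (303–342, 133–248), the pad top at (197,152–215) and the bar edges at rows 140 and 207.

```bash
python3 - <<'E'
from h import *
c=dict(np.load("w3.npz"));y=np.radians(3.84);X=np.array([np.cos(y),np.sin(y)]);Y=np.array([-np.sin(y),np.cos(y)])
C=np.array([.5644,.1299])
for n,u,v,z in(("wing+x",262,128,.085),("apex",297,203,.085),("blk",303,133,.085),("blk",340,133,.085),("blk",342,248,.085),("blk",308,248,.085),("bar",105,140,.012),("bar",285,140,.012),("bar-",115,207,.012),("bar-",210,207,.012),("pad+",203,152,.06),("pad-",203,214,.06),("foot",265,200,.117)):
    P=wray(c,100+u/1.5,60+v/1.5,z)[:2];print(n,np.round(1e3*np.array([(P-C)@X,(P-C)@Y]),1))
d=c["p"][:2]-C;print("tcp",d@X,d@Y)
E
```

```text
wing+x [ 45.1 -53.3]
apex [  0.5 -74. ]
blk [ 42.3 -76.8]
blk [ 42.6 -98.2]
blk [ -28.2 -102.6]
blk [-28.1 -81.5]
bar [29.5 64.3]
bar [ 27.3 -69.9]
bar- [-23.   60.3]
bar- [-23.3 -14.2]
pad+ [ 27.  -16.1]
pad- [-14.  -14.8]
foot [ 11.2 -54.9]
tcp -0.0007814116372446739 -0.05343725757344656
```

```bash
cat > fit.py <<'E'
from h import *
from scipy.optimize import least_squares
t=dict(np.load("top0.npz"));s=dict(np.load("scene0.npz"));w=dict(np.load("w3.npz"))
T=lambda u,v:(120+u/5,160+v/5);S=lambda u,v:(290+u/3.7,140+v/3.7);Wc=lambda u,v:(100+u/1.5,60+v/1.5)
# (cam, x, y or var-name, z, px)
D=[("t",0,129,185,T(61,170)),("t",28,150,90,T(103,138)),("t",28,65,90,T(300,118)),("t",-28,65,90,T(305,248)),("t",-28,150,90,T(105,266)),
("t",25,-105,12,T(748,112)),("t",25,62,12,T(348,143)),("t",-25,62,12,T(352,263)),("t",33,"bf",85,T(680,70)),("t",33,"bb",85,T(735,65)),("t",-33,"bb",85,T(746,230)),("t",20,"p",60,T(524,126)),("t",-20,"p",60,T(532,218)),
("s",25,-105,12,S(103,475)),("s",-25,-105,12,S(62,415)),("s",33,"bf",85,S(157,362)),("s",33,"bb",85,S(125,376)),("s",-33,"bb",85,S(65,298)),("s",-33,"bf",85,S(96,290)),("s",0,129,185,S(512,68)),("s",-20,"p",60,S(228,301)),("s",20,"p",60,S(268,350)),("s",28,65,90,S(408,276)),("s",-28,65,90,S(353,222)),
("w",33,"bf",85,Wc(303,133)),("w",33,"bb",85,Wc(340,133)),("w",-33,"bb",85,Wc(342,246)),("w",-33,"bf",85,Wc(308,246)),("w",25,62,12,Wc(105,140)),("w",-25,62,12,Wc(112,207)),("w",20,"p",60,Wc(204,152)),("w",-20,"p",60,Wc(204,214))]
def f(p,cams):
    x,y,a=p[:3];a/=10;v=dict(bf=p[3]*1e3,bb=p[4]*1e3,p=p[5]*1e3);r=[]
    for c,lx,ly,lz,q in D:
        if c not in cams:continue
        ly=v.get(ly,ly);P=[x+(np.cos(a)*lx-np.sin(a)*ly)/1e3,y+(np.sin(a)*lx+np.cos(a)*ly)/1e3,lz/1e3]
        r.append(np.array({"t":lambda:proj(t,P),"s":lambda:proj(s,P),"w":lambda:wproj(w,np.array(P))}[c]())-q)
    return np.concatenate(r)
for cams in("t","s","w","ts","tsw"):
    r=least_squares(f,[.56,.13,.6,-.08,-.1,-.015],args=(cams,),loss="soft_l1");print(cams,np.round(r.x*[1e3,1e3,10*18/np.pi*1,1e3,1e3,1e3]*[1,1,.1,1,1,1],1),"rms",np.sqrt(np.mean(r.fun**2)).round(2))
E
python3 fit.py; python3 - <<'E'
from h import *
c=dict(np.load("w3.npz"));print("cap",wray(c,275.3,328,.266),c["p"])
s=dict(np.load("s3.npz"));k=1.7778
for n,P in(("cap",[*c["p"][:2],.266]),("foot",[*c["p"][:2],.116])):
    q=np.array(proj(s,P));print(n,480+(q[0]-270)*k,(q[1]-100)*k)
E
```

```text
t [ 564.2  130.1    3.7  -82.8 -103.9  -17. ] rms 1.17
s [ 570.7  129.4    3.9  -83.4 -100.9  -10. ] rms 0.76
w [ 569.8  131.8    6.   -80.5 -101.8  -17.8] rms 1.33
ts [ 566.7  130.6    4.3  -83.5 -102.9  -14.9] rms 1.49
tsw [ 568.6  130.9    5.1  -81.4 -102.2  -16.2] rms 1.81
cap [0.56839109 0.07649189 0.266     ] [0.56719906 0.07653038 0.22075549]
cap 615.0575448641118 64.98737481981262
foot 601.3236806882717 193.61083557906443
```

Scene and wrist agree with the arm (cap and foot project onto the held logger, so it hangs straight). They put the clamp about 5 mm further out in x than the top view did. Correcting and descending.

Call:
{"name": "drive_tool", "arguments": {"targets": [1,0.55,-0.2,0,0,0,0,1,0.55,-0.2,1.5,0,0,0,1,0.55,-0.2,2.5,0,0,0,1,0.55,-0.2,2.5,0,0,0,1,0.55,-0.2,2.5,0,0,0]}}

```text
clock: 5.35
ee_pos: [0.573, 0.0793, 0.1965]
tcp_rot: [180.0, 0.0, 3.8]
force: [0.3, 0.3, -0.4]
finger_gap: 0.32
grip_force: 29.9
```

```bash
python3 - <<'E'
from h import *
o=get_obs();print(o["ee_pos"],o["tcp_rot"])
c=read_camera("wrist");np.savez("w4.npz",**c,p=o["ee_pos"],r=o["tcp_rot"]);b=c["pixels"][:,:,::-1][130:330,180:380]
s=read_camera("scene");np.savez("s4.npz",**s);a=s["pixels"][:,:,::-1][160:260,290:390]
cv2.imwrite("pics/p4.png",np.hstack([cv2.resize(b,(400,400),interpolation=2),cv2.resize(a,(400,400),interpolation=2)]))
E
```

```text
[0.5730171  0.0792622  0.19652648] [1.79968046e+02 1.46756644e-02 3.83906356e+00]
```

View pics/p4.png

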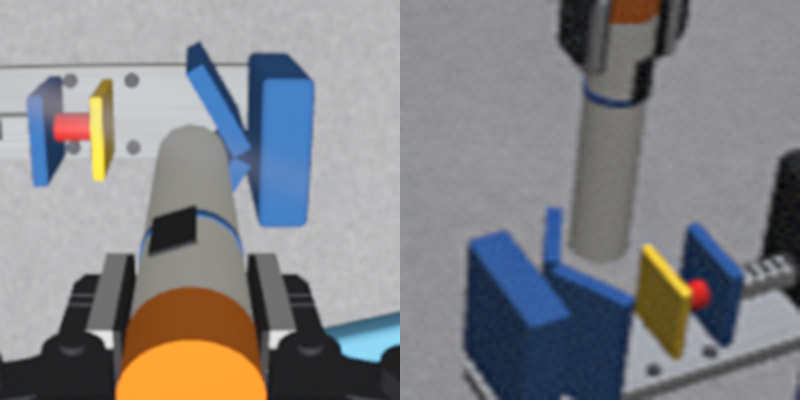

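The foot (crop 600,248) is centred between the wing tips (553,210) and (632,303) and a few mm in front of them, clear of the pad. Lowering.

Call:
{"name": "drive_tool", "arguments": {"targets": [1,0,0,2,0,0,0,1,0,0,4,0,0,0,1,0,0,6,0,0,0,1,0,0,7.2,0,0,0,1,0,0,7.6,0,0,0,1,0,0,7.7,0,0,0,1,0,0,7.7,0,0,0]}}

```text
clock: 6.15
ee_pos: [0.5736, 0.0797, 0.1203]
tcp_rot: [-180.0, -0.1, 3.9]
force: [-1.0, -0.2, -1.0]
finger_gap: 0.319
grip_force: 31.0
```

Call:
{"name": "drive_tool", "arguments": {"targets": [1,0,0,0.1,0,0,0,1,0,0,0.2,0,0,0,1,0,0,0.3,0,0,0,1,0,0,0.4,0,0,0,1,0,0,0.4,0,0,0]}}

```text
clock: 6.65
ee_pos: [0.5728, 0.0796, 0.1153]
tcp_rot: [180.0, 0.0, 3.8]
force: [0.1, -0.6, -0.4]
finger_gap: 0.314
grip_force: 31.0
```

Call:
{"name": "drive_tool", "arguments": {"targets": [1,0,0,0.1,0,0,0,1,0,0,0.2,0,0,0,1,0,0,0.2,0,0,0]}}

```text
clock: 6.95
ee_pos: [0.5728, 0.0796, 0.1132]
tcp_rot: [180.0, 0.0, 3.8]
force: [0.6, -0.3, -0.8]
finger_gap: 0.32
grip_force: 31.0
```

Call:
{"name": "drive_tool", "arguments": {"targets": [1,0,0,0.1,0,0,0,1,0,0,0.1,0,0,0]}}

```text
clock: 7.15
ee_pos: [0.5729, 0.0796, 0.1123]
tcp_rot: [180.0, 0.0, 3.8]
force: [-0.4, -0.0, -1.7]
finger_gap: 0.315
grip_force: 31.0
```

Call:
{"name": "drive_tool", "arguments": {"targets": [1,0,0,0.1,0,0,0,1,0,0,0.1,0,0,0]}}

```text
clock: 7.35
ee_pos: [0.5729, 0.0796, 0.1113]
tcp_rot: [-180.0, 0.0, 3.8]
force: [0.1, 0.6, -0.7]
finger_gap: 0.318
grip_force: 31.0
```

```bash
python3 - <<'E'
from h import *
s=read_camera("scene");o=get_obs();print(o["force"],o["ee_pos"])
a=s["pixels"][:,:,::-1][160:260,290:420]
cv2.imwrite("pics/p5.png",cv2.resize(a,None,fx=6,fy=6,interpolation=2))
E
```

```text
[-0.32817106  1.1309518  -1.66624786] [0.57288503 0.07962133 0.11134367]
```

View pics/p5.png

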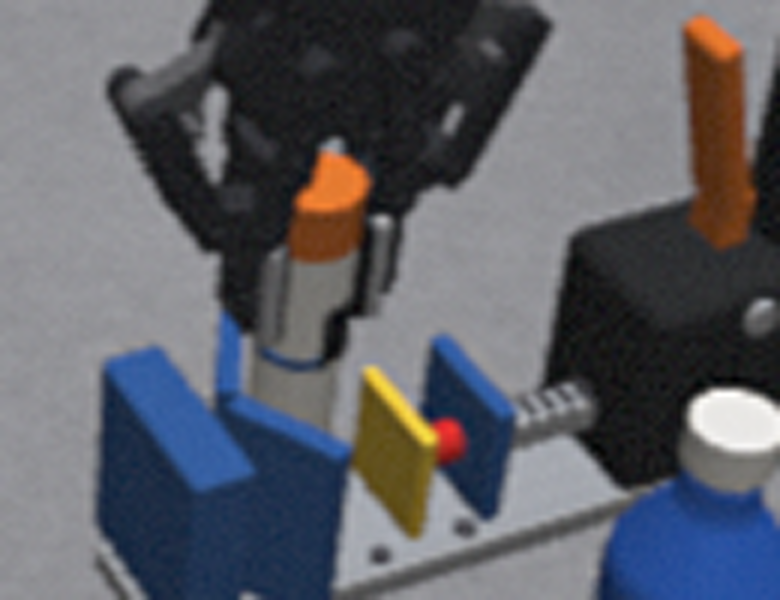

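The cap is at crop (338,180) and the foot is hidden behind the V wing. I'll estimate the cap height from it.

```bash
python3 - <<'E'
from h import *
s=dict(np.load("s3.npz"))
for z in(.14,.155,.162,.17):print(z,(np.array(proj(s,[.573,.0796,z]))-[290,160])*6)
w=dict(np.load("w3.npz"))
E
```

```text
0.14 [313.87659306 240.06527743]
0.155 [318.41229779 199.71472537]
0.162 [320.56686727 180.54723685]
0.17 [323.05949664 158.37229892]
```

Call:
{"name": "drive_tool", "arguments": {"targets": [1,0,0,0.1,0,0,0,1,0,0,0.1,0,0,0]}}

```text
clock: 7.6
ee_pos: [0.5731, 0.0796, 0.1107]
tcp_rot: [180.0, -0.0, 3.9]
force: [0.5, 0.2, 0.8]
finger_gap: 0.322
grip_force: 31.3
```

Call:
{"name": "drive_tool", "arguments": {"targets": [1,0,0,0.1,0,0,0,1,0,0,0.1,0,0,0]}}

```text
clock: 7.8
ee_pos: [0.5734, 0.0796, 0.1106]
tcp_rot: [180.0, -0.1, 3.9]
force: [-0.7, -1.3, 5.3]
finger_gap: 0.322
grip_force: 31.8
```

Call:
{"name": "drive_tool", "arguments": {"targets": [1,0,0,0.1,0,0,0,1,0,0,0.1,0,0,0]}}

```text
clock: 8.0
ee_pos: [0.5737, 0.0796, 0.1106]
tcp_rot: [180.0, -0.2, 3.9]
force: [-2.8, 0.4, 9.7]
finger_gap: 0.324
grip_force: 32.2
```

Contact is firm on the bar. Relieving the push, opening gently and rising.

Call:
{"name": "drive_tool", "arguments": {"targets": [1,0,0,-0.15,0,0,0,1,0,0,-0.2,0,0,0,0.6,0,0,-0.2,0,0,0,0.5,0,0,-0.2,0,0,0,0.3,0,0,-0.2,0,0,0,0,0,0,-0.2,0,0,0,0,0,0,-0.2,0,0,0,0,0,0,-0.2,0,0,0,0,0,0,-0.2,0,0,0,0,0,0,-0.2,0,0,0]}}

```text
clock: 9.0
ee_pos: [0.5729, 0.0796, 0.1104]
tcp_rot: [180.0, 0.0, 3.8]
force: [0.2, 0.1, 0.6]
finger_gap: 1.0
grip_force: 0.0
```

Call:
{"name": "drive_tool", "arguments": {"targets": [0,0,0,-1,0,0,0,0,0,0,-3,0,0,0,0,0,0,-6,0,0,0,0,0,0,-9,0,0,0,0,0,0,-12,0,0,0,0,0,0,-13,0,0,0,0,0,0,-13,0,0,0]}}

```text
clock: 9.7
ee_pos: [0.5738, 0.0798, 0.2428]
tcp_rot: [-179.9, -0.2, 3.9]
force: [-0.1, -0.2, -0.5]
finger_gap: 0.994
grip_force: 0.0
```

```bash
python3 - <<'E'
from h import *
o=get_obs();print(o["ee_pos"],o["tcp_rot"])
c=read_camera("wrist");np.savez("w6.npz",**c,p=o["ee_pos"],r=o["tcp_rot"]);b=c["pixels"][:,:,::-1][60:310,60:310]
s=read_camera("scene");np.savez("s6.npz",**s);a=s["pixels"][:,:,::-1][140:270,290:420]
cv2.imwrite("pics/p6.png",np.hstack([cv2.resize(b,(400,400),interpolation=2),cv2.resize(a,(400,400),interpolation=2)]))
E
```

```text
[0.57379977 0.07981444 0.24284243] [-179.93708116   -0.24548561    3.85050245]
```

View pics/p6.png

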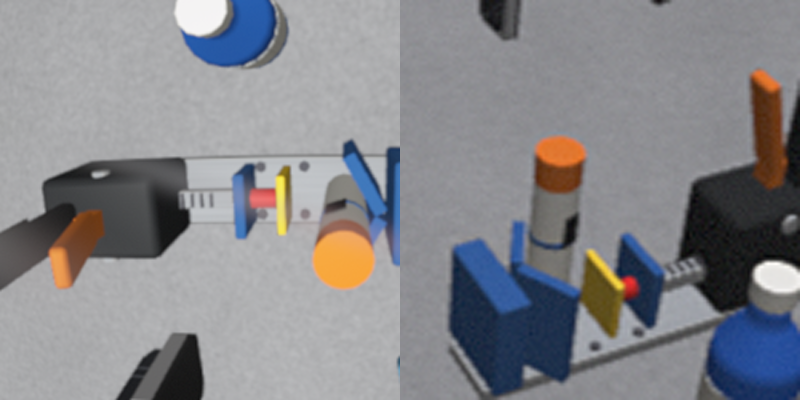

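The logger stands upright and released on the bar, and the pad is clear of it. Now over the trigger; I've used my ten pictures, so the rest is measured by colour.

Call:
{"name": "drive_tool", "arguments": {"targets": [0,0,-4,0,0,0,0,0,-0.1,-9,0,0,0,0,0,-0.2,-13,0,0,0,0,0,-0.2,-16,0,0,0,0,0,-0.2,-16.9,0,0,0,0,0,-0.2,-16.9,0,0,0,0]}}

```text
clock: 10.4
ee_pos: [0.5589, 0.2489, 0.2386]
tcp_rot: [179.9, 0.2, 4.0]
force: [0.4, -0.5, -0.2]
finger_gap: 1.001
grip_force: 0.0
```

```bash
cat > m.py <<'E'
from h import *
def orange(i,lo=(130,40,0),hi=(256,150,80)):
    i=i.astype(int);return ((i[:,:,0]>lo[0])&(i[:,:,1]<hi[1])&(i[:,:,2]<hi[2])&(i[:,:,0]-i[:,:,2]>90)&(i[:,:,0]-i[:,:,1]>50)).astype(np.uint8)
def blobs(m,a=15):
    n,l,st,ce=cv2.connectedComponentsWithStats(m);return [(st[k].tolist(),np.round(ce[k],1).tolist(),[int(v) for v in np.argwhere(l==k)[0]]) for k in range(1,n) if st[k][4]>a]
E
python3 - <<'E'
from m import *
o=get_obs();print(o["ee_pos"],o["tcp_rot"])
c=dict(read_camera("wrist"));c.update(p=o["ee_pos"],r=o["tcp_rot"]);np.savez("w7.npz",**c)
m=orange(c["pixels"]);print(blobs(m))
C=np.array([.5695,.1308]);y=np.radians(4.5)
W=lambda lx,ly,z:np.array([C[0]+np.cos(y)*lx-np.sin(y)*ly,C[1]+np.sin(y)*lx+np.cos(y)*ly,z])
print("pred trig top corners (let go)",[np.round(wproj(c,W(sx*.011,.105-.072*np.tan(.267)-sy,.177)),0).tolist() for sx in(-1,1) for sy in(-.005,.005)])
print("pred handle top",[np.round(wproj(c,W(sx*.012,yy,.185)),0).tolist() for sx in(-1,1) for yy in(.122,.136)])
i=c["pixels"]
h=wproj(c,W(0,.129,.185)).astype(int);g=i.sum(2)
print(h);u0,v0=h
for v in range(v0-40,v0+41,5):print(v,(g[v,u0-60:u0+60:4]//3).tolist())
for n in("scene","top"):
    s=read_camera(n);print(n,blobs(orange(s["pixels"]),6),np.round(proj(s,W(0,.085,.178)),1))
E
```

```text
[0.55885562 0.24894252 0.23855009] [1.79910505e+02 1.65496759e-01 3.95514969e+00]
[([376, 175, 13, 13, 130], [382.1, 181.1], [175, 382]), ([284, 190, 26, 20, 248], [292.8, 199.6], [190, 287]), ([465, 203, 27, 33, 647], [477.7, 219.5], [203, 480]), ([296, 211, 33, 30, 523], [316.8, 225.2], [211, 322])]
pred trig top corners (let go) [[316.0, 240.0], [330.0, 240.0], [317.0, 209.0], [332.0, 209.0]]
pred handle top [[270.0, 247.0], [249.0, 247.0], [269.0, 212.0], [247.0, 213.0]]
[258 230]
190 [151, 155, 152, 153, 153, 153, 156, 153, 147, 148, 149, 88, 87, 88, 71, 53, 47, 42, 50, 73, 71, 69, 73, 72, 63, 62, 64, 64, 63, 62]
195 [154, 153, 151, 154, 156, 154, 150, 152, 152, 148, 152, 91, 88, 84, 70, 66, 62, 58, 60, 76, 74, 71, 141, 80, 78, 69, 62, 63, 62, 61]
200 [155, 155, 154, 153, 150, 153, 150, 154, 156, 151, 153, 89, 81, 68, 66, 67, 67, 66, 68, 80, 78, 75, 141, 86, 84, 83, 78, 69, 63, 61]
205 [154, 151, 151, 154, 154, 156, 155, 157, 155, 154, 150, 89, 67, 47, 52, 56, 58, 58, 66, 79, 79, 78, 141, 90, 90, 90, 88, 86, 79, 72]
210 [150, 153, 156, 153, 154, 156, 153, 155, 155, 152, 155, 90,
[... 1682 characters left out ...]
155, 150, 151, 154, 151, 153, 155, 151]
270 [152, 152, 151, 153, 146, 151, 152, 148, 149, 150, 153, 150, 154, 155, 152, 149, 155, 154, 153, 156, 155, 155, 153, 153, 154, 152, 157, 156, 155, 155]
scene [([404, 163, 9, 7, 33], [408.4, 166.2], [163, 406]), ([335, 185, 15, 10, 124], [341.9, 189.5], [185, 338]), ([98, 216, 11, 14, 44], [102.7, 222.8], [216, 98]), ([362, 230, 5, 6, 23], [364.3, 232.4], [230, 363]), ([88, 236, 5, 3, 7], [90.0, 237.0], [236, 91]), ([0, 238, 87, 34, 174], [41.2, 254.7], [238, 84])] [409.2 165.3]
top [([155, 185, 6, 16, 30], [157.3, 192.7], [185, 158]), ([213, 194, 8, 2, 9], [216.9, 194.9], [194, 220]), ([213, 198, 8, 2, 12], [216.8, 198.6], [198, 216])] [157.6 188.8]
```

The handle (cols 250–268, rows 213–246) and the trigger match the prediction to about 1 mm. Descending around them.

Call:
{"name": "drive_tool", "arguments": {"targets": [0,0.15,0.7,1,0,0,0,0,0.15,0.7,3,0,0,0,0,0.15,0.7,5.5,0,0,0,0,0.15,0.7,8,0,0,0,0,0.15,0.7,9.5,0,0,0,0,0.15,0.7,9.5,0,0,0,0,0.15,0.3,9.5,0,0,0,0,0.15,0,9.5,0,0,0,0,0.15,0,9.5,0,0,0], "newtons": 30}}

```text
clock: 11.45
ee_pos: [0.5617, 0.2488, 0.1466]
tcp_rot: [-179.9, -0.1, 3.9]
force: [-0.1, 0.2, 0.5]
finger_gap: 0.998
grip_force: 0.0
```

```bash
cat >> m.py <<'E'
def track():
    # pad (yellow), pin (red), logger cap in scene; pad+pin in top
    for n in("scene","top"):
        s=read_camera(n);i=s["pixels"].astype(int);R,G,B=i[:,:,0],i[:,:,1],i[:,:,2]
        ye=((R>110)&(G>90)&(B<80)&(R-G<70)&(R-G>5)).astype(np.uint8);re=((R>130)&(G<80)&(B<80)).astype(np.uint8)
        box=(slice(210,265),slice(320,400)) if n=="scene" else (slice(175,220),slice(190,270))
        M=lambda m:[(b[0],b[1]) for b in blobs(m[box].copy(),3)]
        print(n,"yellow",M(ye),"red",M(re))
        if n=="scene":print(" cap",[b[:2] for b in blobs(orange(i)[170:215,310:370].copy(),30)],"trig",[b[:2] for b in blobs(orange(i)[150:210,385:430].copy(),6)])
E
python3 -c "
from m import *
o=get_obs();print(o['ee_pos'],o['force']);track()"
```

```text
[0.56165371 0.2487905  0.14658548] [-0.13234817  0.20205932  0.52312387]
scene yellow [([31, 12, 12, 28, 66], [37.6, 22.5])] red [([43, 20, 4, 6, 22], [44.4, 22.5])]
 cap [([25, 15, 15, 10, 119], [31.8, 19.3])] trig [([24, 15, 4, 5, 16], [25.3, 17.4])]
top yellow [([50, 13, 5, 6, 6], [52.3, 15.5]), ([34, 19, 1, 6, 6], [34.0, 21.5])] red [([23, 19, 6, 2, 7], [25.1, 19.9]), ([23, 23, 8, 2, 13], [27.0, 23.6])]
```

Call:
{"name": "drive_tool", "arguments": {"targets": [1,0,0,0,0,0,0,1,0,0,0,0,0,0,1,0,0,0,0,0,0,1,0,0,0,0,0,0,1,0,0,0,0,0,0,1,0,0,0,0,0,0,1,0,0,0,0,0,0], "newtons": 30}}

```text
clock: 12.25
ee_pos: [0.5618, 0.2494, 0.148]
tcp_rot: [-179.9, -0.2, 3.9]
force: [-2.9, 2.7, 8.8]
finger_gap: 0.41
grip_force: 33.4
```

```bash
python3 -c "
from m import *
o=get_obs();print(o['ee_pos'],o['force'],o['finger_gap']*85);track()"
```

```text
[0.56184895 0.24943655 0.14798217] [-2.8619092   2.69252182  8.8090409 ] 34.86983082117397
scene yellow [([27, 13, 12, 28, 67], [33.8, 23.7])] red [([39, 21, 5, 6, 21], [40.8, 23.6])]
 cap [([25, 15, 15, 10, 120], [31.9, 19.3])] trig []
top yellow [([50, 12, 6, 7, 7], [52.7, 15.0]), ([38, 17, 1, 5, 5], [38.0, 19.0])] red [([27, 23, 8, 2, 12], [29.8, 23.3])]
```

Squeeze 1 reached home and the pad moved about 7 mm. Letting it back and squeezing again.

Call:
{"name": "drive_tool", "arguments": {"targets": [0,0,0,0,0,0,0,0,0,0,0,0,0,0,0,0,0,0,0,0,0,0,0,0,0,0,0,0,0,0,0,0,0,0,0,0,0,0,0,0,0,0,0,0,0,0,0,0,0,0,0,0,0,0,0,0,0]}}

```text
invalid input at $.targets: expected a multiple of 7 numbers
```

```bash
python3 -c "
from m import *
o=get_obs();print(o['ee_pos'],o['force'],o['finger_gap']*85);track()
s=dict(np.load('s3.npz'));t=dict(np.load('top0.npz'));Y=np.array([-.0785,.997,0])
for c in(s,t):
  for z in(.04,.162):
    for y in(-.02,-.05): P=np.array([.5695,.1308,z])+Y*y;print(z,y,(np.array(proj(c,P+Y*.005))-proj(c,P-Y*.005))/10)
"
```

```text
[0.56185664 0.2494273  0.14800743] [-3.19266541  2.41713831  9.36018992] 35.311342577618554
scene yellow [([27, 13, 12, 28, 62], [33.8, 23.1])] red [([39, 21, 5, 6, 22], [40.7, 23.6])]
 cap [([25, 15, 15, 10, 119], [31.8, 19.4])] trig []
top yellow [([53, 12, 2, 4, 4], [53.8, 13.5]), ([38, 17, 1, 5, 5], [38.0, 19.0]), ([47, 17, 5, 3, 5], [49.0, 18.2])] red [([26, 19, 7, 2, 10], [28.9, 19.5]), ([27, 23, 8, 2, 13], [29.9, 23.4])]
0.04 -0.02 [ 0.44257035 -0.14024496]
0.04 -0.05 [ 0.4525048  -0.14339306]
0.162 -0.02 [ 0.48314272 -0.13350528]
0.162 -0.05 [ 0.49507149 -0.13680152]
0.04 -0.02 [-0.4821419   0.04956884]
0.04 -0.05 [-0.48246853  0.04960242]
0.162 -0.02 [-0.55821721  0.05752329]
0.162 -0.05 [-0.55865517  0.05756842]
```

Call:
{"name": "drive_tool", "arguments": {"targets": [1,0,0,0,0,0,0,1,0,0,0,0,0,0,1,0,0,0,0,0,0,1,0,0,0,0,0,0,1,0,0,0,0,0,0,1,0,0,0,0,0,0,1,0,0,0,0,0,0]}}

```text
clock: 13.15
ee_pos: [0.5618, 0.2495, 0.148]
tcp_rot: [-179.9, -0.2, 3.9]
force: [-3.3, 1.6, 10.0]
finger_gap: 0.416
grip_force: 33.4
```

```bash
python3 -c "
from m import *
o=get_obs();print(o['ee_pos'],o['force'],o['finger_gap']*85);track()"
```

```text
[0.56184939 0.24946638 0.14798255] [-3.33735724  1.61391408 10.03085644] 35.3753118487218
scene yellow [([27, 13, 12, 28, 64], [33.9, 23.5])] red [([39, 21, 5, 6, 23], [40.8, 23.7])]
 cap [([25, 15, 15, 10, 121], [31.8, 19.4])] trig []
top yellow [([38, 17, 1, 5, 5], [38.0, 19.0])] red [([26, 19, 4, 2, 5], [27.4, 19.8]), ([27, 23, 8, 2, 12], [29.8, 23.3])]
```

The release call was refused because of a miscounted row, so the trigger is still held at squeeze 1. Releasing properly.

Call:
{"name": "drive_tool", "arguments": {"targets": [0,0,0,0,0,0,0,0,0,0,0,0,0,0,0,0,0,0,0,0,0,0,0,0,0,0,0,0,0,0,0,0,0,0,0,0,0,0,0,0,0,0,0,0,0,0,0,0,0,0,0,0,0,0,0,0]}}

```text
clock: 14.05
ee_pos: [0.5611, 0.2482, 0.1454]
tcp_rot: [-180.0, -0.0, 3.8]
force: [0.7, 0.1, 1.2]
finger_gap: 0.995
grip_force: 0.0
```

```bash
python3 -c "
from m import *
o=get_obs();print(o['ee_pos'],o['force'],o['finger_gap']*85);track()"
```

```text
[0.56112182 0.24821196 0.14542432] [0.67099832 0.11191776 1.15151033] 84.60164027969452
scene yellow [([27, 13, 12, 28, 67], [33.7, 23.6])] red [([39, 21, 5, 6, 22], [40.7, 23.6])]
 cap [([25, 15, 15, 10, 120], [31.8, 19.4])] trig [([24, 15, 4, 5, 15], [25.3, 17.5])]
top yellow [([38, 17, 1, 5, 5], [38.0, 19.0])] red [([27, 23, 8, 2, 13], [29.9, 23.4])]
```

Call:
{"name": "drive_tool", "arguments": {"targets": [1,0,0,0,0,0,0,1,0,0,0,0,0,0,1,0,0,0,0,0,0,1,0,0,0,0,0,0,1,0,0,0,0,0,0,1,0,0,0,0,0,0,1,0,0,0,0,0,0]}}

```text
clock: 14.85
ee_pos: [0.5617, 0.2495, 0.1477]
tcp_rot: [-179.9, -0.2, 3.9]
force: [-3.4, 2.6, 9.0]
finger_gap: 0.417
grip_force: 33.3
```

```bash
python3 -c "
from m import *
o=get_obs();print(o['ee_pos'],o['force'],o['finger_gap']*85);track()"
```

```text
[0.56172789 0.24945388 0.14769247] [-3.38199873  2.62633752  8.98709172] 35.44875364145794
scene yellow [([26, 15, 10, 27, 63], [31.4, 26.1])] red [([36, 22, 5, 6, 22], [37.5, 24.5])]
 cap [([25, 15, 15, 10, 120], [31.8, 19.4])] trig []
top yellow [([49, 12, 6, 7, 8], [52.1, 15.4]), ([41, 24, 2, 6, 6], [41.8, 26.5])] red [([32, 19, 5, 1, 5], [34.0, 19.0]), ([30, 22, 8, 3, 12], [33.0, 23.2])]
```

Call:
{"name": "drive_tool", "arguments": {"targets": [0,0,0,0,0,0,0,0,0,0,0,0,0,0,0,0,0,0,0,0,0,0,0,0,0,0,0,0,0,0,0,0,0,0,0,0,0,0,0,0,0,0,0,0,0,0,0,0,0,0,0,0,0,0,0,0]}}

```text
clock: 15.75
ee_pos: [0.5611, 0.2482, 0.1455]
tcp_rot: [-180.0, -0.0, 3.8]
force: [0.0, 0.1, -0.4]
finger_gap: 0.998
grip_force: 0.0
```

Call:
{"name": "drive_tool", "arguments": {"targets": [1,0,0,0,0,0,0,1,0,0,0,0,0,0,1,0,0,0,0,0,0,1,0,0,0,0,0,0,1,0,0,0,0,0,0,1,0,0,0,0,0,0,1,0,0,0,0,0,0]}}

```text
clock: 16.45
ee_pos: [0.5617, 0.2494, 0.1477]
tcp_rot: [-179.9, -0.2, 3.9]
force: [-3.0, 1.9, 8.8]
finger_gap: 0.418
grip_force: 33.3
```

```bash
python3 -c "
from m import *
o=get_obs();print(o['ee_pos'],o['force'],o['finger_gap']*85);track()"
```

```text
[0.56171201 0.24944975 0.14769472] [-2.97387595  1.87266193  8.82439372] 35.57236729711053
scene yellow [([25, 19, 8, 24, 51], [29.2, 29.2])] red [([32, 23, 6, 6, 24], [34.4, 25.5])]
 cap [([25, 15, 15, 10, 121], [31.8, 19.4])] trig []
top yellow [([50, 12, 6, 7, 7], [52.7, 15.0])] red [([33, 21, 9, 3, 14], [38.0, 22.6])]
```

Still no contact: the cap hasn't moved. Squeeze 4.

Call:
{"name": "drive_tool", "arguments": {"targets": [0,0,0,0,0,0,0,0,0,0,0,0,0,0,0,0,0,0,0,0,0,0,0,0,0,0,0,0,0,0,0,0,0,0,0,0,0,0,0,0,0,0,0,0,0,0,0,0,0,0,0,0,0,0,0,0]}}

```text
clock: 17.35
ee_pos: [0.5611, 0.2482, 0.1454]
tcp_rot: [180.0, 0.0, 3.8]
force: [-0.8, -0.2, -0.5]
finger_gap: 1.002
grip_force: 0.0
```

Call:
{"name": "drive_tool", "arguments": {"targets": [1,0,0,0,0,0,0,1,0,0,0,0,0,0,1,0,0,0,0,0,0,1,0,0,0,0,0,0,1,0,0,0,0,0,0,1,0,0,0,0,0,0,1,0,0,0,0,0,0]}}

```text
clock: 18.05
ee_pos: [0.5617, 0.2495, 0.1477]
tcp_rot: [-179.9, -0.2, 3.9]
force: [-3.0, 1.8, 8.7]
finger_gap: 0.414
grip_force: 34.6
```

```bash
cat >> m.py <<'E'
def top(n=6):
    # averaged scene: length of pin along the bar and cap position
    I=np.mean([read_camera("scene")["pixels"].astype(float) for _ in range(n)],0);d=I[:,:,0]-np.maximum(I[:,:,1],I[:,:,2])
    sub=I[225:245,335:390];rr=np.clip((sub[:,:,0]-sub[:,:,1])/150,0,1)*(sub[:,:,2]<110);print("red rows/cols",np.round(rr.sum(0),1).tolist())
    o=np.clip((I[175:205,325:360,0]-I[175:205,325:360,2]-60)/100,0,1);y,x=np.mgrid[175:205,325:360];print("cap",(o*x).sum()/o.sum(),(o*y).sum()/o.sum())
E
python3 -c "
from m import *
o=get_obs();print(o['ee_pos'],o['force'],o['finger_gap']*85);track();top()"
```

```text
[0.56171589 0.24948283 0.14770904] [-3.00367827  1.83460498  8.74685862] 35.20047961488339
scene yellow [([25, 21, 6, 22, 31], [28.4, 30.5])] red [([30, 24, 5, 6, 19], [32.1, 26.3])]
 cap [([24, 15, 15, 10, 122], [30.9, 19.6])] trig []
top yellow [([50, 15, 5, 4, 5], [52.0, 16.8])] red [([36, 18, 3, 2, 4], [37.0, 18.5]), ([37, 22, 7, 2, 13], [39.8, 22.5])]
red rows/cols [0.0, 0.0, 0.0, 0.0, 0.0, 0.0, 0.0, 0.0, 0.1, 0.5, 0.6, 0.4, 0.5, 1.3, 2.2, 3.7, 5.9, 6.5, 5.8, 3.0, 0.4, 0.0, 0.0, 0.0, 0.0, 0.0, 0.0, 0.0, 0.0, 0.0, 0.0, 0.0, 0.0, 0.0, 0.0, 0.0, 0.0, 0.0, 0.0, 0.0, 0.0, 0.0, 0.0, 0.0, 0.0, 0.0, 0.0, 0.0, 0.0, 0.0, 0.0, 0.0, 0.0, 0.0, 0.0]
cap 340.87830434187106 190.6777724512624
```

```bash
cat >> m.py <<'E'
def prof(I,rows,cols):
    s=I[rows,cols];r=np.clip((s[:,:,0]-np.maximum(s[:,:,1],s[:,:,2]))/100,0,1).sum(0);ye=np.clip((np.minimum(s[:,:,0],s[:,:,1])-s[:,:,2]-20)/100,0,1).sum(0);bl=np.clip((s[:,:,2]-s[:,:,0]-15)/60,0,1).sum(0)
    for n,q in(("R",r),("Y",ye),("B",bl)):print(n,np.round(q,1).tolist())
E
python3 -c "
from m import *
a=dict(np.load('top0.npz'))['pixels'].astype(float);b=np.mean([read_camera('top')['pixels'].astype(float) for _ in range(8)],0)
print('free, cols 195..');prof(a,slice(187,208),slice(200,235));print('now cols 210..');prof(b,slice(187,208),slice(210,262))
np.save('t4.npy',b)
cv2.imwrite('pics/t4.png',b[170:230,180:280,::-1])
s=dict(np.load('s6.npz'))['pixels'].astype(float);n=np.mean([read_camera('scene')['pixels'].astype(float) for _ in range(4)],0)
print('scene free 345..');prof(s,slice(215,262),slice(345,385));print('scene now 335..');prof(n,slice(220,262),slice(335,375))
"
```

```text
free, cols 195..
R [0.0, 0.0, 0.0, 0.0, 0.0, 0.0, 0.0, 0.0, 0.0, 0.0, 0.0, 0.0, 3.3, 6.0, 6.2, 6.2, 6.3, 6.2, 6.3, 6.2, 6.6, 2.1, 0.8, 1.6, 1.7, 1.4, 0.6, 0.0, 0.0, 0.0, 0.0, 0.0, 0.0, 0.0, 0.0]
Y [0.0, 0.0, 0.0, 0.0, 0.0, 0.0, 0.0, 0.0, 0.0, 0.0, 0.0, 0.0, 0.0, 0.0, 0.0, 0.0, 0.0, 0.0, 0.0, 0.0, 1.5, 12.3, 16.0, 11.9, 3.7, 0.4, 0.2, 0.0, 0.0, 0.0, 0.0, 0.0, 0.0, 0.0, 0.0]
B [0.0, 0.0, 0.0, 0.0, 0.0, 0.0, 4.7, 17.0, 19.7, 19.9, 14.0, 4.7, 1.2, 1.2, 0.8, 0.0, 0.0, 0.0, 0.0, 0.0, 0.0, 0.0, 0.0, 0.0, 0.0, 0.0, 0.0, 0.0, 0.0, 0.0, 0.0, 0.0, 0.0, 0.0, 0.0]
now cols 210..
R [0.0, 0.0, 0.0, 0.0, 0.0, 0.0, 0.0, 0.0, 0.0, 0.0, 0.0, 0.0, 0.0, 0.0, 0.0, 0.0, 5.3, 6.2, 6.3, 6.5, 8.1, 9.1, 9.8, 9.7, 6.0, 5.2, 5.6, 6.0, 5.9, 5.3, 5.0, 4.8, 4.3, 3.8, 3.0, 1.7, 0.5, 0.0, 0.0, 0.0, 0.0, 0.0, 0.0, 0.0, 0.0, 0.0, 0.0, 0.0, 0.0, 0.0, 0.0, 0.0]
Y [0.0, 0.0, 0.0, 0.0, 0.0, 0.0, 0.0, 0.0, 0.0, 0.0, 0.0, 0.0, 0.0, 0.0, 0.0, 0.0, 0.0, 0.0, 0.0, 0.0, 0.7, 1.4, 1.8, 2.3, 8.3, 9.9, 9.0, 5.6, 2.9, 2.7, 2.7, 2.4, 2.1, 1.6, 1.0, 0.2, 0.0, 0.0, 0.0, 0.0, 0.0, 0.0, 0.0, 0.0, 0.0, 0.0, 0.0, 0.0, 0.0, 0.0, 0.0, 0.0]
B
[... 972 characters left out ...]
.2, 0.8, 1.0, 1.2, 2.2, 3.5, 3.7, 4.8, 7.0, 7.1, 6.5, 3.7, 0.1, 0.0, 0.0, 0.0, 0.0, 0.0, 0.0, 0.0, 0.0, 0.0, 0.0, 0.0, 0.0, 0.0, 0.0, 0.0, 0.0, 0.0, 0.0, 0.0]
Y [0.0, 0.0, 0.0, 0.0, 0.0, 0.0, 0.0, 0.0, 0.0, 1.5, 2.2, 1.7, 3.3, 5.9, 5.9, 3.0, 0.3, 0.0, 0.0, 0.0, 0.0, 0.0, 0.0, 0.0, 0.0, 0.0, 0.0, 0.0, 0.0, 0.0, 0.0, 0.0, 0.0, 0.0, 0.0, 0.0, 0.0, 0.0, 0.0, 0.0]
B [19.1, 19.3, 19.6, 19.3, 18.9, 18.9, 18.5, 18.1, 17.5, 16.5, 13.2, 8.2, 3.0, 0.7, 4.5, 7.4, 7.9, 8.9, 9.6, 10.4, 11.6, 13.5, 13.5, 14.1, 14.6, 12.5, 8.3, 3.5, 0.4, 0.0, 0.0, 0.0, 0.0, 0.0, 0.0, 0.0, 0.0, 0.0, 0.0, 0.0][ WARN:0@4.945] global loadsave.cpp:1063 imwrite_ Unsupported depth image for selected encoder is fallbacked to CV_8U.
```

```bash
python3 - <<'E'
from m import *
print(get_obs()["grip_force"])
y=np.radians(4.2);X=np.array([np.cos(y),np.sin(y)]);Y=np.array([-np.sin(y),np.cos(y)])
def cap(I):
    o=np.clip((I[175:205,325:360,0]-I[175:205,325:360,2]-60)/100,0,1);v,u=np.mgrid[175:205,325:360];return (o*u).sum()/o.sum(),(o*v).sum()/o.sum(),np.argwhere(o.sum(0)>2)[[0,-1],0]+325,o.sum()
s=dict(np.load("s6.npz"));n=np.mean([read_camera("scene")["pixels"].astype(float) for _ in range(6)],0)
for I in(s["pixels"].astype(float),n):
    u,v,e,a=cap(I);P=ray(s,u,v,.156);d=P[:2]-[.5705,.1296];print(u,v,e,a,P,d@X,d@Y)
# same with black/white body lower edges: white stick columns by row, before/after
for I in(s["pixels"].astype(float),n):
    for r in(205,215,222):print(r,I[r,325:360].mean(1).round().astype(int).tolist())
E
```

```text
34.59037363529205
341.6341312422617 190.35947172926126 [335 349] 145.38 [0.56548186 0.08030421 0.156     ] -0.008615001845721493 -0.04879588979761974
340.87112890531427 190.6849285380237 [334 348] 146.115 [0.56591501 0.07860512 0.156     ] -0.008307446660197448 -0.05052213829963688
205 [145, 143, 144, 142, 148, 148, 151, 126, 94, 94, 102, 105, 107, 112, 114, 114, 117, 117, 116, 119, 115, 110, 106, 128, 142, 140, 140, 140, 140, 142, 145, 146, 146, 146, 145]
215 [136, 116, 98, 100, 101, 124, 112, 82, 95, 104, 104, 112, 113, 115, 116, 115, 120, 109, 75, 27, 18, 31, 93, 135, 145, 146, 142, 140, 144, 146, 144, 144, 146, 145, 144]
222 [127, 98, 95, 100, 110, 128, 114, 92, 101, 105, 111, 112, 116, 116, 117, 112, 119, 118, 115, 110, 107, 135, 152, 148, 137, 130, 152, 171, 164, 152, 145, 149, 147, 149, 149]
205 [146, 145, 144, 145, 147, 151, 138, 107, 93, 102, 105, 109, 112, 115, 117, 117, 118, 116, 117, 115, 110, 107, 125, 144, 145, 141, 140, 140, 143, 144, 144, 146, 146, 146, 145]
215 [136, 114, 99, 100, 100, 94, 91, 97, 103, 106, 110, 112, 114, 116, 117, 120, 118, 89, 32, 19, 23, 66, 123, 147, 146, 145, 144, 143, 143, 145, 144, 145, 144, 145, 147]
222 [130, 101, 99, 103, 108, 105, 95, 100, 105, 110, 113, 114, 114, 114, 114, 115, 114, 114, 110, 106, 128, 152, 154, 123, 66, 58, 84, 99, 103, 114, 138, 151, 150, 148, 146]
```

The cap moved about 2 mm and the grip force rose slightly, so the pad has touched, but it is pressed in by 1–2 mm at most and the logger may not be fully home. One more 7 mm squeeze stays well under 13 mm and settles it.

Call:
{"name": "drive_tool", "arguments": {"targets": [0,0,0,0,0,0,0,0,0,0,0,0,0,0,0,0,0,0,0,0,0,0,0,0,0,0,0,0,0,0,0,0,0,0,0,0,0,0,0,0,0,0,0,0,0,0,0,0,0,0,0,0,0,0,0,0]}}

```text
clock: 20.15
ee_pos: [0.5611, 0.2482, 0.1454]
tcp_rot: [180.0, 0.0, 3.8]
force: [0.6, 0.1, 0.7]
finger_gap: 1.001
grip_force: 0.0
```

Call:
{"name": "drive_tool", "arguments": {"targets": [1,0,0,0,0,0,0,1,0,0,0,0,0,0,1,0,0,0,0,0,0,1,0,0,0,0,0,0,1,0,0,0,0,0,0,1,0,0,0,0,0,0,1,0,0,0,0,0,0]}}

```text
clock: 20.85
ee_pos: [0.5617, 0.2494, 0.1479]
tcp_rot: [-179.9, -0.2, 3.9]
force: [-3.3, 2.5, 9.8]
finger_gap: 0.418
grip_force: 37.0
```

```bash
python3 -c "
from m import *
o=get_obs();print(o['grip_force'],o['force'],o['finger_gap']*85);top()
b=np.mean([read_camera('top')['pixels'].astype(float) for _ in range(8)],0)
print('now cols 215..');prof(b,slice(187,208),slice(215,250))
n=np.mean([read_camera('scene')['pixels'].astype(float) for _ in range(4)],0)
print('scene now 335..');prof(n,slice(220,262),slice(335,375))
"
```

```text
36.959561705589294 [-3.3459001   2.45694726  9.77776894] 35.538965258432206
red rows/cols [0.0, 0.0, 0.0, 0.0, 0.0, 0.0, 0.0, 0.0, 0.1, 0.5, 0.6, 0.5, 0.5, 1.3, 2.2, 3.7, 5.2, 4.0, 1.3, 0.0, 0.0, 0.0, 0.0, 0.0, 0.0, 0.0, 0.0, 0.0, 0.0, 0.0, 0.0, 0.0, 0.0, 0.0, 0.0, 0.0, 0.0, 0.0, 0.0, 0.0, 0.0, 0.0, 0.0, 0.0, 0.0, 0.0, 0.0, 0.0, 0.0, 0.0, 0.0, 0.0, 0.0, 0.0, 0.0]
cap 340.87457642589027 190.68077629582305
now cols 215..
R [0.0, 0.0, 0.0, 0.0, 0.0, 0.0, 0.0, 0.0, 0.0, 0.0, 0.0, 0.0, 0.4, 5.8, 6.5, 8.1, 9.1, 9.8, 9.7, 6.0, 5.2, 5.6, 6.0, 5.9, 5.3, 5.0, 4.8, 4.3, 3.7, 3.0, 1.7, 0.5, 0.0, 0.0, 0.0]
Y [0.0, 0.0, 0.0, 0.0, 0.0, 0.0, 0.0, 0.0, 0.0, 0.0, 0.0, 0.0, 0.0, 0.0, 0.0, 0.7, 1.4, 1.8, 2.2, 8.1, 9.7, 9.2, 5.5, 2.9, 2.7, 2.7, 2.4, 2.0, 1.6, 1.0, 0.2, 0.0, 0.0, 0.0, 0.0]
B [0.0, 0.0, 0.0, 0.0, 0.0, 0.0, 0.0, 5.6, 16.3, 18.3, 18.5, 12.5, 3.5, 1.2, 0.7, 0.0, 0.0, 0.0, 0.0, 0.0, 0.0, 0.0, 0.0, 0.0, 0.1, 0.1, 0.0, 0.3, 2.3, 4.3, 6.6, 8.7, 10.7, 11.7, 12.2]
scene now 335..
R [0.1, 0.1, 0.1, 0.1, 0.1, 0.2, 0.1, 0.2, 0.2, 0.8, 1.0, 1.2, 2.3, 3.5, 3.8, 5.0, 6.4, 4.9, 1.0, 0.0, 0.0, 0.0, 0.0, 0.0, 0.0, 0.0, 0.0, 0.0, 0.0, 0.0, 0.0, 0.0, 0.0, 0.0, 0.0, 0.0, 0.0, 0.0, 0.0, 0.0]
Y [0.0, 0.0, 0.0, 0.0, 0.0, 0.0, 0.0, 0.0, 0.0, 1.4, 2.3, 2.0, 3.3, 5.9, 6.1, 3.1, 0.3, 0.0, 0.0, 0.0, 0.0, 0.0, 0.0, 0.0, 0.0, 0.0, 0.0, 0.0, 0.0, 0.0, 0.0, 0.0, 0.0, 0.0, 0.0, 0.0, 0.0, 0.0, 0.0, 0.0]
B [19.2, 19.2, 19.4, 19.4, 19.1, 19.0, 18.6, 18.0, 17.6, 16.5, 13.3, 8.2, 4.7, 6.4, 8.0, 8.6, 9.6, 10.2, 10.9, 13.2, 13.6, 13.8, 14.6, 13.6, 9.7, 5.6, 1.4, 0.1, 0.0, 0.0, 0.0, 0.0, 0.0, 0.0, 0.0, 0.0, 0.0, 0.0, 0.0, 0.0]
```

The logger did not move, so it is home. The jaw advanced one 3.5 mm tooth and the pad is now pressed in about 5 mm: snug and well below 13 mm. The trigger is home at the same 35.5 mm opening, so I'm handing in.

```bash
python3 -c "
from station import *
print(close_job())"
```

```text
the job is handed in; nothing more can be done
None
```

The logger stands home in the V jaw with the pad pressed in about 5 mm by my camera estimate (the crush limit is 13 mm), the trigger is still squeezed home in the gripper, and the job was handed in at about 21 s of the 64 s allowed.

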